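# Find the full label tin by its weight

### The job

Three identical closed tins lean in the slanted wooden holder; one still has its heavy roll of labels in it, the other two are empty. Find the full tin by its weight and stand it upright, lid up, wholly on the round cork mat. Leave the two empty tins fully home in holder pockets, and do not push the drink can or the note pad about.

Things in the scene. Friction and masses are not known exactly. Their poses are not given: they have to be found in the camera images.
- tin_1: One of three identical closed metal tins, 52 mm diameter, 110 mm long. Origin: centre of its underside; z along its axis to the lid. Starts in a pocket, leaning 30 degrees from vertical, top towards the robot. With contents the full tin (any of the three) weighs 0.41 to 0.62 kg, an empty one 0.09 to 0.12 kg. The roll inside is 96 mm long and has 2 mm of play.
- tin_2: One of three identical closed metal tins, 52 mm diameter, 110 mm long. Origin: centre of its underside; z along its axis to the lid. Starts in a pocket, leaning 30 degrees from vertical, top towards the robot. With contents the full tin (any of the three) weighs 0.41 to 0.62 kg, an empty one 0.09 to 0.12 kg. The roll inside is 96 mm long and has 2 mm of play.
- tin_3: One of three identical closed metal tins, 52 mm diameter, 110 mm long. Origin: centre of its underside; z along its axis to the lid. Starts in a pocket, leaning 30 degrees from vertical, top towards the robot. With contents the full tin (any of the three) weighs 0.41 to 0.62 kg, an empty one 0.09 to 0.12 kg. The roll inside is 96 mm long and has 2 mm of play.
- holder: Fixed wooden block, 288 mm along y, foot 110 mm deep. Origin: middle of its underside; y along the row, front -x. Three square pockets lean 30 degrees to the front: axis, floor to mouth, (-0.5, 0, 0.866) in its frame. Pockets 60 x 60 mm inside, 45 mm deep along the axis, 92 mm apart; a tin rests on the front wall, its axis 4 mm below the pocket axis, 65 mm of it standing out.
- pocket_1 (a point): Centre of the floor of pocket 1 of the holder (pocket 1 at its +y end, 2 in the middle, 3 at its -y end), 30 mm above the desk; axes as the holder's (not leaning).
- pocket_2 (a point): Centre of the floor of pocket 2 of the holder (pocket 1 at its +y end, 2 in the middle, 3 at its -y end), 30 mm above the desk; axes as the holder's (not leaning).
- pocket_3 (a point): Centre of the floor of pocket 3 of the holder (pocket 1 at its +y end, 2 in the middle, 3 at its -y end), 30 mm above the desk; axes as the holder's (not leaning).
- mat: Fixed flat round cork mat on the desk between robot and holder, 110 mm diameter, 5 mm thick. Origin: centre of its underside. Keep clear of the room's fixed things to its right: a green box of papers (x 0.20 to 0.48, y -0.38 to 0.12, 0.15 m tall) and behind that a file rack 0.37 m tall (x over 0.50, y -0.32 to 0.06).
- can: Bystander: drink can, 66 mm diameter, 114 mm tall, to the left of the holder. Origin: centre of its underside.
- note_pad: Bystander: square pad of yellow notes, 76 x 76 x 25 mm, to the right in front of the holder. Origin: centre of its underside.

How it is judged:
By the outcome, as a careful person would: the job done as asked, in the order asked, and still so for the second after the job is handed in, with the robot touching nothing.
It also fails if it takes over 72 s, if anything falls off the work surface, if the arm or the gripper's body presses on something with over 40 N, if the wrist force passes 120 N, or if a joint passes its speed limit or range.

### The arm

A 6-joint arm with a two-finger parallel gripper is mounted at the origin on a cart in front of the work surface, level with it; the furniture and walls round the work are solid. World frame = base frame: x ahead of the robot, y to its left, z up, the work surface at z = 0. Lengths are in m, angles in rad, forces in N, time in s.
With the tool pointing down it reaches from about 0.35 to 0.975 m from the base axis. Payload 17.4 kg.
Tool frame: the origin (TCP) lies at the very end of the fingers, on their centre line; the grasp point (between the pads) lies 19 mm behind it; z points along the fingers, y is the line along which they close (so a half turn about z gives the same grasp; the last joint's range is limited). The gripper opens to 85 mm and grips with 20 to 120 N. Pads are 22 mm wide; open, the fingers measure 114 mm over their backs; the gripper's body (76 mm by 85 mm) begins 54 mm behind the grasp point. The pads swing forward as they close: fully open they stand 13 mm farther back than shut.
Start: joints at [-1.166, 0.116, 1.442, -0, 1.584, -0.038], TCP at [0.289, -0.61, 0.231] pointing down, gripper open.
Joint ranges: [-2.83, 2.83], [-0.83, 2.19], [0.07, 2.5], [-1.14, 4.28], [0.01, 3], [-2.97, 2.97]. Speed limits (rad/s): [1.89, 1.89, 2.22, 3.14, 3.14, 3.14].

### API

Orientations are given as a rotation vector (axis times angle).
In Python, from bench import manip gives the robot as it stands. Calls block until the motion is done:
- manip.movep(position, orientation): joint-space move of the TCP to a pose.
- manip.servo_line(position, frame=None, v=0.15, until_force=None): straight line of the TCP; frame=None keeps the orientation; v is the mean speed in m/s. With until_force (N) it stops when the force on the tool has changed by that much, and returns True; else False.
- manip.move_joints(angles): joint-space move.
- manip.command_gripper(opening, grasp_force=None): finger opening in m; grasp_force is the grip in N (None keeps the last); returns when the fingers have stopped.
- manip.hold(seconds).
- manip.inverse_kinematics(position, orientation): joint angles nearest the present ones, or None.
- manip.observe(): the state.
- manip.grab_frame(name): name is "scene" or "top"; returns the picture (480x640x3 uint8, red, green, blue); there is no depth.
- manip.get_calibration(name): a dict with "camera_matrix" (3x3 intrinsics, pixels), "extrinsics" (4x4, takes a point from world to camera coordinates). Camera axes: x right, y down, z forward; pixel columns grow to the right and rows downward; lengths in m; the calibration is good to about 2 mm. A picture is of the moment at which its call begins. get_calibration takes no time and is no camera call.
A pose or a line that the arm cannot do raises manip.Unreachable and nothing moves.
- manip.finish_job(): hands the job in; it is judged then, once.
The state is a dict: "clock": time; "joint_pos": joint angles; "joint_vel": joint speeds; "joint_efforts": joint torques, N m; "position": TCP position; "orientation": TCP orientation; "contact_force": force on the tool from outside, world axes, zero at the start; "torque": the same for the moment, N m; "finger_gap": finger opening in m; "grasp_force": force on a finger pad.
Only numpy, scipy, OpenCV 4.12 (cv2) and the standard library are available. Lean on these libraries where they do the work, as an engineer would, in place of code of your own. Each camera call takes 0.05 s, during which the arm holds its last target. There are 200 camera calls.

## Working session

There is one attempt and no reset: what is moved stays moved. The work goes in short steps, each a Python script; the robot and the scene stay as the last script left them, time stands still between calls to the robot, and variables do not carry over. Pictures are saved under pics/ and viewed, at most 10 in all, crops included, and the job is handed in when it is done.

```bash
mkdir -p pics; ls; python3 - <<'E'
from bench import manip
import cv2
for n in("scene","top"):
    cv2.imwrite(f"pics/{n}0.png",cv2.cvtColor(manip.grab_frame(n),cv2.COLOR_RGB2BGR))
    c=manip.get_calibration(n);print(n,c)
print(manip.observe())
E
```

```text
pics
scene {'camera_matrix': array([[612.73566684,   0.        , 339.87014339],
       [  0.        , 612.73566684, 237.85547083],
       [  0.        ,   0.        ,   1.        ]]), 'extrinsics': array([[ 0.0743791 , -0.99712092, -0.01475177,  0.31286312],
       [-0.82240695, -0.05296656, -0.5664286 ,  0.4599263 ],
       [ 0.56401646,  0.05426241, -0.82397878,  0.66919556],
       [ 0.        ,  0.        ,  0.        ,  1.        ]])}
top {'camera_matrix': array([[459.27695843,   0.        , 322.35186928],
       [  0.        , 459.27695843, 233.26754391],
       [  0.        ,   0.        ,   1.        ]]), 'extrinsics': array([[-0.00629006, -0.99997442,  0.00340395,  0.33637333],
       [-0.99815991,  0.00607327, -0.06033161,  0.50571331],
       [ 0.06030939, -0.00377717, -0.99817259,  0.86247943],
       [ 0.        ,  0.        ,  0.        ,  1.        ]])}
{'clock': 0.1, 'joint_pos': array([-1.16579435e+00,  1.16448970e-01,  1.44218946e+00,  2.88650550e-05,
        1.58399854e+00, -3.77504376e-02]), 'joint_vel': array([ 0.00043036, -0.00054484, -0.00350013,  0.00095844, -0.00060199,
        0.00089167]), 'joint_efforts': array([ 1.19518299e-03, -7.33671713e+01, -6.33787751e+01, -1.25439124e-04,
        5.31022379e-03,  1.31571784e-05]), 'position': array([ 0.28915331, -0.60974713,  0.2306342 ]), 'orientation': array([-3.06391885e+00, -6.89581159e-01,  2.54874525e-04]), 'contact_force': array([ 0.02989825,  0.78380462, -0.04086642]), 'torque': array([ 0.0230682 , -0.04298223,  0.01586319]), 'grasp_force': 0.0, 'finger_gap': 0.08505679028644567}
```

View pics/scene0.png

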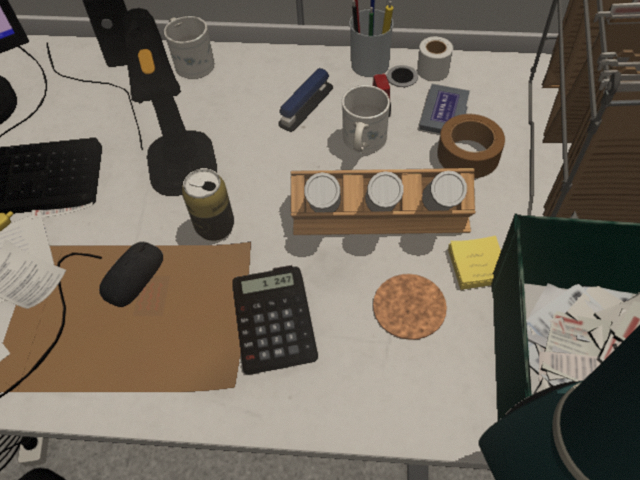

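View pics/top0.png

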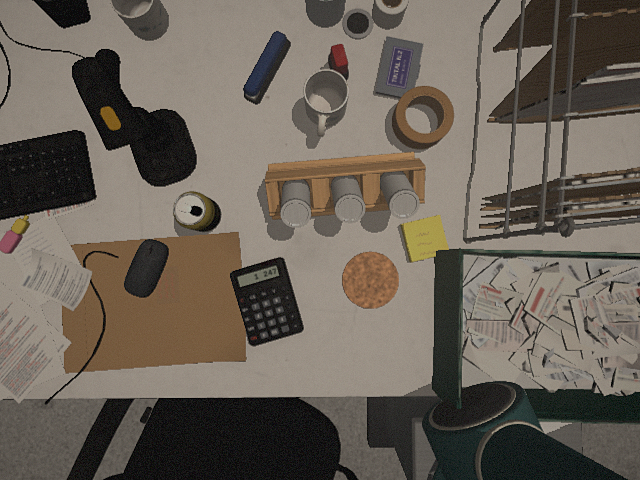

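The scene view shows the lids near (322,190), (386,190) and (448,188), the mat at (410,306), the pad at (474,262) and the can at (207,205). In the top view the lids are near (295,212), (348,208) and (403,203), and the mat is at (371,279). Next I'll enlarge both views.

```bash
python3 - <<'E'
import cv2,numpy as np
a=cv2.imread("pics/scene0.png")[160:245,280:480]; b=cv2.imread("pics/top0.png")[145:230,255:455-20]
a=cv2.resize(a,None,fx=3.5,fy=3.5,interpolation=cv2.INTER_CUBIC);b=cv2.resize(b,None,fx=3.5,fy=3.5,interpolation=cv2.INTER_CUBIC)
w=700
b=cv2.copyMakeBorder(b,0,0,0,w-b.shape[1],cv2.BORDER_CONSTANT)
cv2.imwrite("pics/crop1.png",np.vstack([a,b]))
E
```

```text
(no output)
```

View pics/crop1.png

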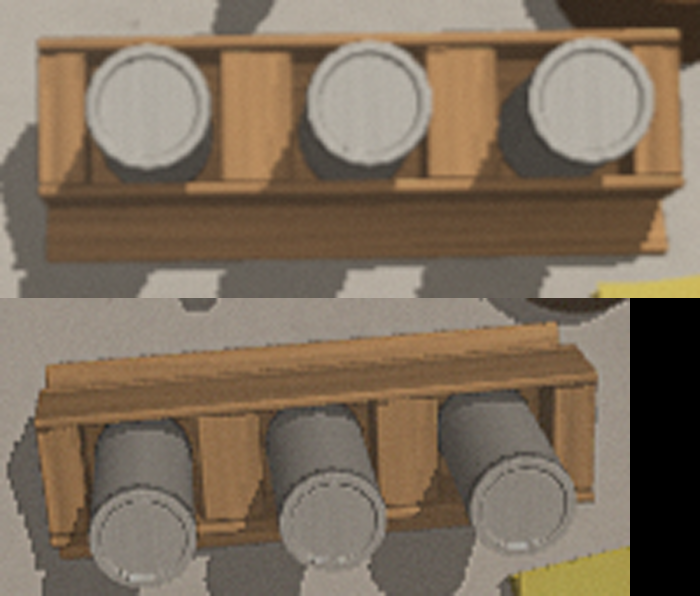

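The crop shows three clean round lids in both views. The holder's ridge corners are at scene (291,172) and (474,169), and at top (266,180) and (425,168). Now I'll refine the lids and triangulate.

```bash
cat > h.py <<'E'
import cv2,numpy as np
from bench import manip
C={n:manip.get_calibration(n) for n in("scene","top")}
def P(n): return C[n]["camera_matrix"]@C[n]["extrinsics"][:3]
def tri(s,t):
    X=cv2.triangulatePoints(P("scene"),P("top"),np.array(s,float).reshape(2,1),np.array(t,float).reshape(2,1)); X=(X[:3]/X[3]).ravel()
    return X, proj("scene",X)-s, proj("top",X)-t
def proj(n,X): q=P(n)@np.r_[X,1]; return q[:2]/q[2]
def ray(n,uv,z):
    E=C[n]["extrinsics"];R=E[:3,:3];c=-R.T@E[:3,3]
    d=R.T@np.linalg.inv(C[n]["camera_matrix"])@np.r_[uv,1]
    return c+d*(z-c[2])/d[2]
E
python3 - <<'E'
from h import *
np.set_printoptions(precision=4,suppress=True)
I={n:cv2.imread(f"pics/{n}0.png") for n in C}
guess={"scene":[(322.3,190.3),(385.4,189.4),(448.9,188.9)],"top":[(295.9,213),(349.9,208.1),(404.1,203.6)]}
L={}
for n in C:
    g=cv2.GaussianBlur(cv2.resize(cv2.cvtColor(I[n],cv2.COLOR_BGR2GRAY),None,fx=4,fy=4,interpolation=cv2.INTER_CUBIC),(0,0),2)
    r0=(17,21) if n=="scene" else (13,18)
    L[n]=[]
    for q in guess[n]:
        x0,y0=int(q[0]*4-100),int(q[1]*4-100)
        h=cv2.HoughCircles(g[y0:y0+200,x0:x0+200],cv2.HOUGH_GRADIENT,1,200,param1=60,param2=10,minRadius=int(r0[0]*3.8),maxRadius=int(r0[1]*4))
        if h is None: print(n,q,None);L[n].append(q);continue
        c=h[0,0]; p=((c[0]+x0)/4-.375,(c[1]+y0)/4-.375); print(n,q,p,c[2]/4); L[n].append(p)
for a,b,ga,gb in zip(L["scene"],L["top"],guess["scene"],guess["top"]): print("lid",*tri(a,b),"| eye",tri(ga,gb)[0])
print("ridge L",*tri((291,172),(265.9,179.9)));print("ridge R",*tri((474.3,169.1),(425,168.4)))
def blob(n,lo,hi,roi):
    m=cv2.inRange(cv2.cvtColor(I[n],cv2.COLOR_BGR2HSV),lo,hi);k=np.zeros_like(m);x,y,X,Y=roi;k[y:Y,x:X]=m[y:Y,x:X]
    k=cv2.morphologyEx(k,cv2.MORPH_CLOSE,np.ones((5,5)))
    c=max(cv2.findContours(k,0,1)[0],key=cv2.contourArea);return c
ms=blob("scene",(3,60,90),(20,255,255),(360,260,460,350));mt=blob("top",(3,60,90),(20,255,255),(325,240,410,320))
es,et=cv2.fitEllipse(ms),cv2.fitEllipse(mt);print(es,et,"mat",*tri(es[0],et[0]),ray("scene",es[0],.005),ray("top",et[0],.005))
for n,roi in(("scene",(440,225,510,300)),("top",(395,205,455,270))):
    c=blob(n,(22,90,80),(35,255,255),roi); q=cv2.approxPolyDP(c,6,True)[:,0];print("pad",n,[ray(n,p,.025)[:2] for p in q])
print("can", ray("scene",(204,187),.114),ray("top",(190,210),.114))
E
```

```text
scene (322.3, 190.3) (np.float32(322.25), np.float32(190.0)) 17.725
scene (385.4, 189.4) (np.float32(385.0), np.float32(189.0)) 17.6
scene (448.9, 188.9) (np.float32(448.0), np.float32(188.0)) 17.4
top (295.9, 213) (np.float32(295.25), np.float32(215.0)) 15.8
top (349.9, 208.1) (np.float32(350.0), np.float32(210.25)) 15.825
top (404.1, 203.6) (np.float32(404.75), np.float32(205.75)) 15.875
lid [0.5319 0.3777 0.1264] [-0.4014 -0.0054] [ 0.6153 -0.0518] | eye [0.5358 0.3777 0.121 ]
lid [0.5393 0.2869 0.1266] [-0.1085  0.0044] [ 0.1667 -0.0125] | eye [0.5436 0.2864 0.1204]
lid [0.5462 0.1961 0.1275] [ 0.1695 -0.0161] [-0.2608  0.0172] | eye [0.5508 0.1944 0.1197]
ridge L [0.5987 0.4336 0.0844] [0.2847 0.0093] [-0.4463  0.042 ]
ridge R [0.6166 0.1503 0.0908] [-0.6445  0.0709] [ 1.0149 -0.0564]
((409.3466491699219, 306.23309326171875), (64.73470306396484, 73.38334655761719), 101.85294342041016) ((370.07965087890625, 279.74072265625), (56.09315490722656, 56.33613967895508), 141.16818237304688) mat [0.4183 0.2411 0.0014] [-0.2582  0.0139] [ 0.3567 -0.0252] [0.4164 0.2409 0.005 ] [0.4184 0.2421 0.005 ]
pad scene [array([0.5385, 0.1102]), array([0.5245, 0.179 ]), array([0.441 , 0.1681]), array([0.4508, 0.1235]), array([0.507 , 0.1048])]
pad top [array([0.5405, 0.1122]), array([0.5238, 0.1845]), array([0.4539, 0.1668]), array([0.476 , 0.0966])]
can [0.5367 0.554  0.114 ] [0.5427 0.5579 0.114 ]
```

```bash
cat >> h.py <<'E'
from scipy.spatial.transform import Rotation as Rt
psi=0.07
def ori(tilt,flip=1):
    z=np.array([np.sin(tilt)*np.cos(psi),np.sin(tilt)*np.sin(psi),-np.cos(tilt)]);y=flip*np.array([-np.sin(psi),np.cos(psi),0])
    return Rt.from_matrix(np.c_[np.cross(y,z),y,z]).as_rotvec()
AX=np.array([-.5*np.cos(psi),-.5*np.sin(psi),np.sqrt(.75)])   # tin axis, leaning
UP=np.array([np.sqrt(.75)*np.cos(psi),np.sqrt(.75)*np.sin(psi),.5])  # across axis, off the front wall
LID=np.array([[.534,.3777,.1235],[.5415,.2867,.1235],[.5485,.1953,.1235]])
MAT=np.array([.4178,.2415,.005])
LEAN,DOWN=np.pi/6,0.
D=.054
def force(t=.3):
    f=[]
    manip.hold(.3)
    for _ in range(10): manip.hold(t/10); f.append(manip.observe()["contact_force"])
    return np.mean(f,0)
E
python3 - <<'E'
from h import *
np.set_printoptions(precision=3,suppress=True)
az=-1.13
print("retract",manip.inverse_kinematics([.43*np.cos(-1.166),.43*np.sin(-1.166),.36],manip.observe()["orientation"]))
for fl in(1,-1):
    for i in range(3):
        for s in(.05,-D): print(fl,i,s,manip.inverse_kinematics(LID[i]+s*AX,ori(LEAN,fl)))
    for z in(.07,.2): print("mat",fl,manip.inverse_kinematics(MAT+[0,0,z],ori(DOWN,fl)))
E
```

```text
retract [-1.225 -0.424  1.715 -0.     1.852 -0.097]
1 0 0.05 [ 0.738 -0.188  1.906 -0.37   1.029 -0.775]
1 0 -0.054 [ 0.68  -0.018  1.904 -0.39   0.853 -0.762]
1 1 0.05 [ 0.581 -0.318  2.011 -0.294  1.002 -0.957]
1 1 -0.054 [ 0.531 -0.13   2.01  -0.312  0.81  -0.946]
1 2 0.05 [ 0.39  -0.425  2.089 -0.19   0.985 -1.185]
1 2 -0.054 [ 0.355 -0.221  2.087 -0.201  0.78  -1.178]
mat 1 [ 0.471 -0.227  2.028  0.     1.341 -1.17 ]
mat 1 [ 0.471 -0.306  1.876  0.     1.571 -1.17 ]
-1 0 0.05 [ 0.738 -0.188  1.906 -0.37   1.029  2.367]
-1 0 -0.054 [ 0.68  -0.018  1.904 -0.39   0.853  2.379]
-1 1 0.05 [ 0.581 -0.318  2.011 -0.294  1.002  2.185]
-1 1 -0.054 [ 0.531 -0.13   2.01  -0.312  0.81   2.196]
-1 2 0.05 [ 0.39  -0.425  2.089 -0.19   0.985  1.956]
-1 2 -0.054 [ 0.355 -0.221  2.087 -0.201  0.78   1.964]
mat -1 [ 0.471 -0.227  2.028 -0.     1.341  1.972]
mat -1 [ 0.471 -0.306  1.876 -0.     1.571  1.972]
```

```bash
cat >> h.py <<'E'
def weigh(i,grip=50):
    manip.command_gripper(.085)
    f0=force()
    hit=manip.servo_line(LID[i]-D*AX,v=.1,until_force=12)
    manip.command_gripper(.03,grip)
    o=manip.observe(); print("hit",hit,"gap",o["finger_gap"],"grip",o["grasp_force"])
    manip.servo_line(LID[i]-D*AX+.003*UP+.018*AX,v=.06)
    f=force()-f0
    print("tin",i+1,"df",f,"clock",manip.observe()["clock"]); return -f[2]
def back(i):
    manip.servo_line(LID[i]-D*AX,v=.06)
    manip.command_gripper(.085)
    manip.servo_line(LID[i]+.05*AX,v=.15)
E
python3 - <<'E'
from h import *
np.set_printoptions(precision=3,suppress=True)
o=manip.observe()
q=manip.inverse_kinematics([.43*np.cos(-1.166),.43*np.sin(-1.166),.36],o["orientation"])
manip.move_joints(q)
q=q.copy();q[0]=.55;q[5]=-.95;manip.move_joints(q)
manip.movep(LID[1]+.05*AX,ori(LEAN))
for n in C: cv2.imwrite(f"pics/{n}1.png",cv2.cvtColor(manip.grab_frame(n),cv2.COLOR_RGB2BGR))
a=cv2.imread("pics/scene1.png")[100:400,200:560];b=cv2.imread("pics/top1.png")[100:400,200:560]
cv2.imwrite("pics/pre.png",np.hstack([a,b]))
print(manip.observe()["clock"])
E
```

```text
4.7667
```

View pics/pre.png

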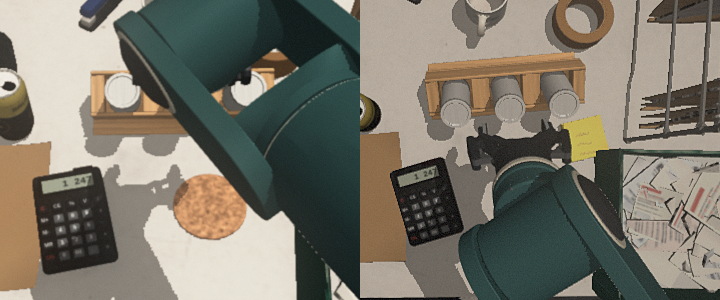

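The crop shows the fingers in front of and above tin 2, straddling its axis, with the neighbours and the pad clear. Going down to weigh it.

```bash
python3 - <<'E'
from h import *
np.set_printoptions(precision=3,suppress=True)
w=weigh(1)
if w<2.5:
    back(1); print(manip.observe()["position"],manip.observe()["clock"])
for n in C: cv2.imwrite(f"pics/{n}2.png",cv2.cvtColor(manip.grab_frame(n),cv2.COLOR_RGB2BGR))
a=cv2.imread("pics/scene2.png")[100:400,200:560];b=cv2.imread("pics/top2.png")[100:400,200:560]
cv2.imwrite("pics/w2.png",np.hstack([a,b]))
E
```

```text
hit False gap 0.051713753825048565 grip 51.66183762252331
tin 2 df [-0.11   0.119 -5.271] clock 8.3
```

View pics/w2.png

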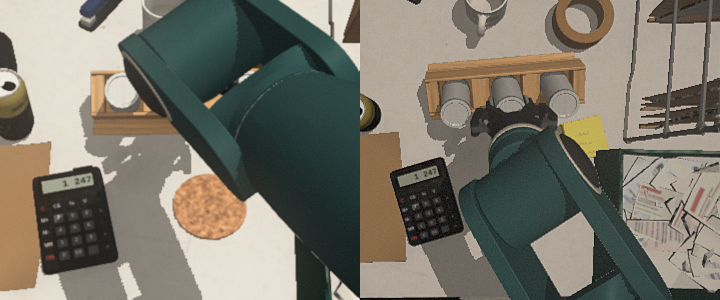

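The weight is 5.27 N, about 0.54 kg, so tin 2 is the full one. The crop shows it held between the fingers, with its neighbours undisturbed. Now I'll take it out and stand it on the mat.

```bash
python3 - <<'E'
from h import *
np.set_printoptions(precision=3,suppress=True)
manip.command_gripper(.03,90)
p=LID[1]-D*AX+.003*UP
manip.servo_line(p+.08*AX,v=.08)
manip.servo_line(p+.08*AX+[-.02,0,.08],v=.15)
manip.movep(MAT+[0,0,.15],ori(DOWN))
manip.servo_line(MAT+[0,0,.075],v=.1)
f0=force(.1)
hit=manip.servo_line(MAT+[0,0,.048],v=.02,until_force=4)
o=manip.observe();print(hit,o["position"],o["contact_force"]-f0,o["torque"],o["finger_gap"],o["clock"])
for n in C: cv2.imwrite(f"pics/{n}3.png",cv2.cvtColor(manip.grab_frame(n),cv2.COLOR_RGB2BGR))
a=cv2.imread("pics/scene3.png")[100:400,200:560];b=cv2.imread("pics/top3.png")[100:400,200:560]
cv2.imwrite("pics/w3.png",np.hstack([a,b]))
E
```

```text
True [0.418 0.242 0.064] [ 1.014 -0.648  9.638] [ 0.02  -0.039 -0.011] 0.050905926780172944 12.9
```

View pics/w3.png

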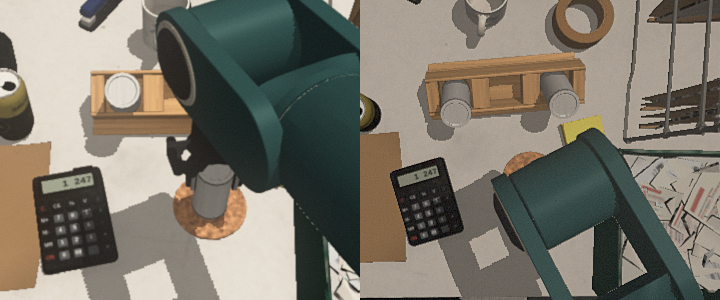

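The tin stands upright on the mat in the scene crop and contact came at the expected height. Releasing and clearing the view.

```bash
python3 - <<'E'
from h import *
np.set_printoptions(precision=3,suppress=True)
manip.command_gripper(.075)
manip.hold(.2)
manip.command_gripper(.085)
manip.servo_line(MAT+[0,0,.36],v=.2)
q=np.array(manip.observe()["joint_pos"]);q[0]=-1.2;manip.move_joints(q)
print(manip.observe()["clock"])
for n in C: cv2.imwrite(f"pics/{n}4.png",cv2.cvtColor(manip.grab_frame(n),cv2.COLOR_RGB2BGR))
a=cv2.imread("pics/scene4.png")[130:400,150:550];b=cv2.imread("pics/top4.png")[130:400,150:550]
cv2.imwrite("pics/w4.png",np.hstack([a,b]))
# disturbance: pixels of can and pad that changed
for n,rois in(("scene",((180,165,235,240),(448,235,500,290))),("top",((170,190,222,232),(402,215,448,262)))):
    d=cv2.absdiff(cv2.imread(f"pics/{n}0.png"),cv2.imread(f"pics/{n}4.png")).max(2)
    for x,y,X,Y in rois: print(n,(d[y:Y,x:X]>40).sum())
E
```

```text
18.0167
scene 1
scene 2678
top 0
top 0
```

View pics/w4.png

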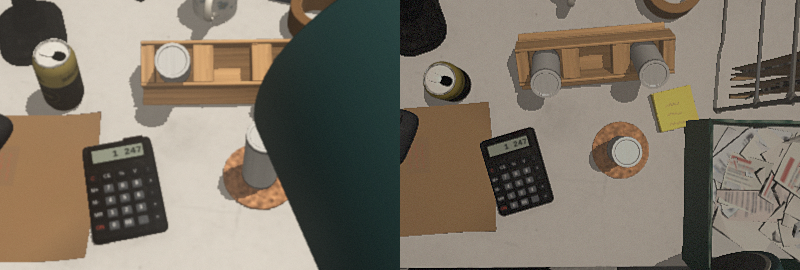

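The top crop shows the tin upright within the mat, with its lid at (377,281) in the full picture. The outer tins, can and pad are unmoved; the change at the pad in the scene view is only the arm in front of it. One numeric check of the placing, then I hand in.

```bash
python3 - <<'E'
from h import *
p=ray("top",(377,281),.115);d=np.hypot(*(p-MAT)[:2]);print(p,d)
d0=cv2.absdiff(cv2.imread("pics/top0.png"),cv2.imread("pics/top4.png")).max(2)
print([(d0[y-14:y+14,x-14:x+14]>40).sum() for x,y in((295,212),(403,203))])
if d<.02: print(manip.finish_job())
E
```

```text
[0.42077135 0.24224813 0.115     ] 0.003064083885915962
[np.int64(0), np.int64(0)]
the job is handed in; nothing more can be done
None
```

The full tin was tin 2 (middle pocket), about 0.54 kg; it stands upright, lid up, about 3 mm off the centre of the mat, the two empty tins, can and pad did not move, and I handed the job in at about 18 s.

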